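# Leave the late guest's key in the counter key well

### The job

Leave the key for a late guest: lay the key with the orange fob down in the open round well of the wooden plinth, then slide the round metal cover along the plinth, without lifting it off, until it drops into its recess and sits flat over the key. Leave the other key, the mug, the stapler and the torch where they are.

Things in the scene. Friction and masses are not known exactly. Their poses are not given: they have to be found in the camera images.
- plinth: Fixed brown wooden plinth, 190 mm (its x) by 360 (its y) by 27 high, level top. Origin: centre of its underside, z up. In the top, centred 90 mm towards +y, is a round recess 144 mm across, 6 deep; in its floor a concentric round well 112 mm across, 13 deeper (black floor). The 16 mm ring between is the ledge that carries the cover.
- well_floor (a point): Centre of the well's floor, 19 mm below the plinth's top, z up.
- seat (a point): Centre of the recess at the height of its ledge, 6 mm below the plinth's top, z up: where the underside centre of the seated cover belongs.
- cover: Loose aluminium disc, 138 mm across, 9 mm thick, about 0.36 kg, edges rounded 1.5 mm, thin flat blue diamond on top. Origin: centre of its underside, z up. Starts flat on the plinth's top, on the -y side of the recess. 3 mm play all round in the recess: stays flat until almost concentric, then drops 6 mm; seated, its top is 3 mm above the plinth's top.
- key: The guest's key, loose, rigid, 35 g, lying flat: a square orange plastic fob, sides 34 mm, 10 mm thick, set as a diamond (sides at 45 degrees to x, grippable across 34 mm), with an aluminium key 3 mm thick, 9 mm wide (5 mm in its first 10 mm) out of one corner at mid-thickness. Origin: underside of the fob's centre; x along the key, tip at 60 mm; z up.
- key_mid (a point): Middle of the whole key and fob (84 mm long), 18 mm from the fob's centre along the key, at mid-thickness.
- other_key: Bystander: the same kind of key with a green fob, lying on the counter on the other side of the plinth from the orange one. Axes as for the orange key.
- mug: Bystander: blue ceramic mug, 80 mm across, 95 mm high, beyond the plinth. Origin: centre of its underside.
- stapler: Bystander: beige stapler, 36 by 140 (its y) by 60 mm high, beyond the plinth. Origin: centre of its underside.
- torch: Bystander: silver metal torch lying along its y, 160 mm long, 42 mm high, beyond the plinth. Origin: at its middle on the counter.
Not all that is in view belongs to the job. Several things have the shape of the cover; the one meant has the colours described above. Of the things that look like the key, the larger one is meant.

How it is judged:
On the way:
1. the orange-fob key lies released in the well (horizontal distance between key_mid and well_floor below 0.025 m and z of key_mid in the frame of well_floor below 0.009 m and contact force between the fingers and key below 0.1 N), for 0.2 s.
At the end, for the whole second after the job is handed in: The orange-fob key lies flat on the well's floor (its middle within 25 mm of the well's centre and less than 9 mm above its floor) and the cover, right way up and at rest, sits in the recess over it: within 5 mm of concentric, its underside within 2 mm of the ledge, level within 0.03 rad (horizontal distance between key_mid and well_floor below 0.025 m and z of key_mid in the frame of well_floor below 0.009 m and horizontal distance between cover and seat below 0.005 m and z of cover in the frame of seat between -0.002 and 0.002 m and angle between the z axis of cover and the z axis of plinth, either way round below 0.03 rad and angle between cover's own z axis and vertical below 0.1 rad and linear speed of cover below 0.01 m/s); the robot touches nothing.
It fails at once if the cover is lifted off the plinth (underside more than 15 mm above the plinth's top) (z of cover in the frame of plinth above 0.042 m).
It fails at once if the green-fob key is moved more than 30 mm (distance of other_key from where it was at the start of the episode above 0.03 m).
It fails at once if the mug is moved more than 30 mm or tipped (distance of mug from where it was at the start of the episode above 0.03 m or angle between mug's own z axis and vertical above 0.5 rad).
It fails at once if the stapler or the torch is moved more than 30 mm (distance of any of stapler, torch from where it was at the start of the episode above 0.03 m).
It also fails if it takes over 51 s, if anything falls off the work surface, if the arm or the gripper's body presses on something with over 40 N, if the wrist force passes 120 N, or if a joint passes its speed limit or range.

### The arm

A 6-joint arm with a two-finger parallel gripper is mounted at the origin on the work surface. World frame = base frame: x ahead of the robot, y to its left, z up, the work surface at z = 0. Lengths are in m, angles in rad, forces in N, time in s.
With the tool pointing down it reaches from about 0.225 to 0.875 m from the base axis. Payload 3.4 kg.
Tool frame: the origin (TCP) lies at the very end of the fingers, on their centre line; the grasp point (between the pads) lies 19 mm behind it (manip.hold_point_z is the distance from the TCP to the grasp point, in m); z points along the fingers, y is the line along which they close (so a half turn about z gives the same grasp; the last joint's range is limited). The gripper opens to 85 mm and grips with 20 to 120 N. Pads are 22 mm wide; open, the fingers measure 114 mm over their backs; the gripper's body (76 mm by 85 mm) begins 54 mm behind the grasp point. The pads swing forward as they close: fully open they stand 13 mm farther back than shut.
Start: joints at [1.099, 0.276, 1.505, -0, 1.361, -0.121], TCP at [0.198, 0.54, 0.208] pointing down, gripper open.
Joint ranges: [-2.89, 2.89], [-0.75, 2.08], [0.22, 2.7], [-1.18, 4.32], [0.11, 2.71], [-2.7, 2.7]. Speed limits (rad/s): [2.57, 2.57, 3.14, 3.14, 3.14, 3.14].

### API

Orientations are given as a unit quaternion [w, x, y, z].
In Python, from rig import readout, viewer, order, manip gives the robot as it stands. The module is installed in compiled form; this text tells all that it offers.
- The arm moves only by the tool send_rows, never from a script. Its arguments are lists of equal length, an entry for each row: "xyz": the shift along the world's x, y, z in m, a list of three; "delta_rot": the turn, a rotation vector about the world's x, y, z in degrees, a list of three. In form: {"xyz": [[tx, ty, tz], ...], "delta_rot": [[wx, wy, wz], ...]}. A call has 1 to 12 rows; each row shifts and turns the commanded pose from where the row before left it; what a row does not reach is not made up. A row lasts 1/10 s, in which the tool goes at most 50 mm and 8.59 degrees, less where a joint would pass 70% of its speed; a pose out of reach is approached as far as the arm can. A call with a gripper value outside its range is refused whole. "gripper" is the finger opening in m, from 0 to 0.0854, set as the call begins (left out, the last holds). The fingers move at their own pace and stop on an object; "force" is the grip in N (left out, the last holds). Time passes only in rows, so rows that do not move let the fingers close. It gives the time, the measured TCP pose, the force, the opening and the grip force at its end, in the units of the state.
- readout.get_state(): the state, without advancing time (a new reading comes with each control period).
- viewer.get_image(name): name is "scene" or "top" or "wrist"; returns a dict with "color" (480x640x3 uint8, red, green, blue), "depth" (480x640 float32, m along the optical axis (not along the pixel's ray), 0 where there is no reading), "K" (3x3 intrinsics, pixels), "camera_from_world" (4x4, takes a point from world to camera coordinates). Camera axes: x right, y up, looking along -z (the intrinsics and any distortion apply to the point x, -y, -z); pixel columns grow to the right and rows downward; lengths in m; the calibration is good to about 2 mm. A picture is of the moment at which its call begins.
- order.sign_off(): hands the job in; it is judged then, once.
The state is a dict: "clock": time; "qpos": joint angles; "qd": joint speeds; "effort": joint torques, N m; "position": TCP position; "ee_rot": TCP orientation; "contact_force": force on the tool from outside, world axes, zero at the start; "moment": the same for the moment, N m; "width": finger opening in m; "gripper_force": force on a finger pad.
Only numpy, scipy, OpenCV 4.12 (cv2) and the standard library are available. Lean on these libraries where they do the work, as an engineer would, in place of code of your own. Each camera call takes 0.05 s, during which the arm holds its last target. There are 200 camera calls.

## Working session

There is one attempt and no reset: what is moved stays moved. The work goes in short steps, Python scripts to look and compute and a tool call to move; the robot and the scene stay as the last step left them, time stands still between calls to the robot, and variables do not carry over. Pictures are saved under pics/ and viewed, at most 10 in all, crops included, and the job is handed in when it is done.

Besides the shell and the picture viewer there is one more tool, called after "Request:" in YAML: its name, and indented under it one key for each argument. send_rows: Moves the arm, as the interface text tells. Its arguments: {"type":"object","properties":{"xyz":{"type":"array"},"delta_rot":{"type":"array"},"gripper":{"type":"number"},"force":{"type":"number"}},"required":["xyz","delta_rot"]}

```bash
mkdir -p pics; cat > h.py <<'E'
import numpy as np, cv2
from rig import readout, viewer, order, manip
def world(im):
    K=im["K"];d=im["depth"];v,u=np.mgrid[:480,:640]
    p=np.stack([(u-K[0,2])/K[0,0]*d,-(v-K[1,2])/K[1,1]*d,-d,np.ones_like(d)],-1)
    return (p@np.linalg.inv(im["camera_from_world"]).T)[...,:3]
def save(n,f):
    im=viewer.get_image(n);cv2.imwrite(f,im["color"][...,::-1]);np.savez(f[:-4],**im);return im
E
python3 - <<'E'
from h import *
for n in("top","scene"):
    im=save(n,f"pics/{n}0.png");print(im["K"],im["camera_from_world"])
print(readout.get_state(),manip.hold_point_z)
E
```

```text
[[609.30808779   0.         326.07474598]
 [  0.         609.30808779 228.1152968 ]
 [  0.           0.           1.        ]] [[-1.38299138e-02 -9.99904359e-01  7.55869665e-05 -1.39899849e-02]
 [ 9.91073687e-01 -1.36977501e-02  1.32609647e-01 -5.77239508e-01]
 [-1.32595929e-01  1.90889224e-03  9.91168339e-01 -1.27803345e+00]
 [ 0.00000000e+00  0.00000000e+00  0.00000000e+00  1.00000000e+00]]
[[469.13185383   0.         328.71801577]
 [  0.         469.13185383 236.83848592]
 [  0.           0.           1.        ]] [[ 0.6627818   0.74869621  0.01320119 -0.36935013]
 [-0.51225329  0.44047129  0.73727987  0.25757484]
 [ 0.5461839  -0.49541803  0.67545845 -1.30055152]
 [ 0.          0.          0.          1.        ]]
{'clock': 0.1, 'qpos': array([ 1.09903764e+00,  2.76543172e-01,  1.50601911e+00,  3.76782337e-07,
        1.36070428e+00, -1.21021931e-01]), 'qd': array([-0.00014523,  0.00015633, -0.00277539, -0.00059145,  0.00060884,
        0.00031298]), 'effort': array([ 7.17758194e-04, -4.17699623e+01, -2.46405476e+01, -3.45620492e-04,
        5.81613538e-03,  1.91862995e-06]), 'position': array([0.19734491, 0.5395252 , 0.20741472]), 'ee_rot': array([-2.44625637e-04,  1.74470854e-01,  9.84661983e-01, -8.00407966e-04]), 'contact_force': array([-0.51545119,  0.61382131,  0.07522296]), 'moment': array([-0.01435503, -0.01002352, -0.01898543]), 'gripper_force': 0.0, 'width': 0.08536994930983319} 0.0187
```

View pics/top0.png

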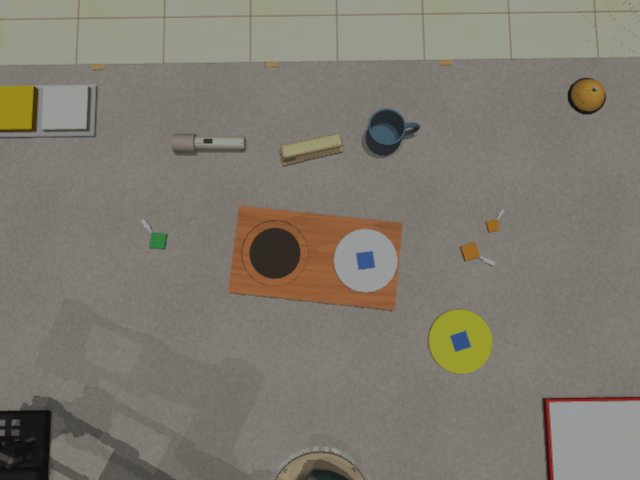

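View pics/scene0.png

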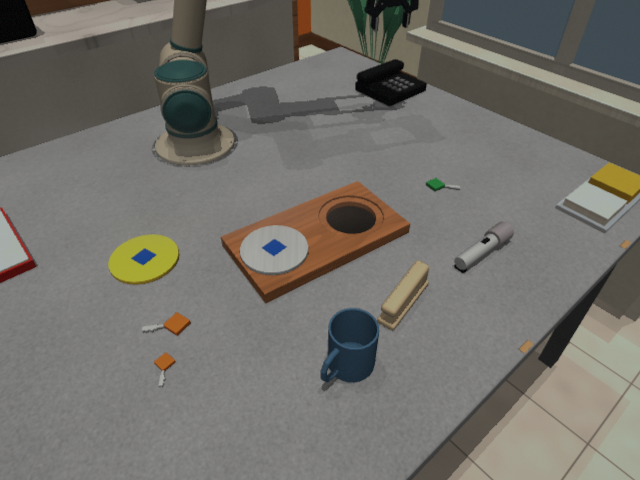

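The top view shows the bare-metal cover at (366,261), the well at (275,252), the larger orange key with its fob at (470,252) and tip near (494,263), and the green key at (158,240). The yellow disc at (460,341) and the small orange key at (492,226) are decoys.

```bash
cat >> h.py <<'E'
def onplane(im,uv,z):
    K=im["K"];T=np.linalg.inv(im["camera_from_world"]);uv=np.atleast_2d(uv).astype(float)
    r=np.c_[(uv[:,0]-K[0,2])/K[0,0],-(uv[:,1]-K[1,2])/K[1,1],-np.ones(len(uv))]@T[:3,:3].T
    return (T[:3,3]+r*((z-T[2,3])/r[:,2])[:,None])[:,:2]
def blob(m,near):
    n,l,s,c=cv2.connectedComponentsWithStats(m.astype(np.uint8))
    ok=[i for i in range(1,n) if s[i,4]>40];i=min(ok,key=lambda i:np.hypot(*(c[i]-near)))
    return l==i
def hull(m):
    c=max(cv2.findContours(m.astype(np.uint8),0,1)[0],key=cv2.contourArea);return cv2.convexHull(c)[:,0]
E
python3 - <<'E'
from h import *
im=dict(np.load("pics/top0.npz"));hsv=cv2.cvtColor(im["color"],cv2.COLOR_RGB2HSV);H,S,V=[hsv[...,i].astype(int) for i in range(3)]
W=world(im)
def rect(m,z,name):
    h=onplane(im,hull(m),z).astype(np.float32);r=cv2.minAreaRect(h);print(name,r,m.sum())
    return r
f=blob((S>180)&(H<15)&(V>120),(470,252));rect(f,.010,"fob")
v,u=np.nonzero(f);print("fob cen",onplane(im,[u.mean(),v.mean()],.010),"depth z",np.median(W[f][:,2]))
g=im["color"].astype(int).sum(2);
k=np.zeros_like(f);k[235:285,460:505]=1;bl=blob(k&(g>450)&(S<50),(487,262));v,u=np.nonzero(bl);p=onplane(im,np.c_[u,v],.0065);print("blade",p.mean(0),len(p));fc=onplane(im,[np.nonzero(f)[1].mean(),np.nonzero(f)[0].mean()],.010)[0]
d=p.mean(0)-fc;print("key yaw",np.degrees(np.arctan2(d[1],d[0])),"len max",np.linalg.norm(p-fc,axis=1).max())
c=np.zeros_like(f);c[220:305,325:405]=1;cv=blob(c&(S<45)&(V>140)|c&(H>100)&(H<130)&(S>100),(366,261))
h=onplane(im,hull(cv),.036).astype(np.float32);print("cover",cv2.minEnclosingCircle(h),cv2.fitEllipse(h))
w=blob(V<55,(275,252));h=onplane(im,hull(w),.021).astype(np.float32);print("well rim",cv2.minEnclosingCircle(h),cv2.fitEllipse(h))
pl=blob((S>100)&(H<20)&(V>60),(315,230));r=rect(pl,.027,"plinth");print(cv2.boxPoints(r))
print("plinth z",np.median(W[pl][:,2]),"cover z",np.median(W[cv][:,2]),"counter",np.median(W[300:340,300:400,2]))
E
```

```text
fob ((0.17339634895324707, -0.5450886487960815), (0.12602320313453674, 0.255630224943161), 39.332130432128906) 263
fob cen [[ 0.16396826 -0.53297536]] depth z 0.0194334602043702Traceback (most recent call last):
  File "<stdin>", line 10, in <module>
  File "h.py", line 15, in blob
    ok=[i for i in range(1,n) if s[i,4]>40];i=min(ok,key=lambda i:np.hypot(*(c[i]-near)))
                                              ~~~^^^^^^^^^^^^^^^^^^^^^^^^^^^^^^^^^^^^^^^^
ValueError: min() iterable argument is empty
```

```bash
cat > m.py <<'E'
from h import *
im=dict(np.load("pics/top0.npz"));hsv=cv2.cvtColor(im["color"],cv2.COLOR_RGB2HSV);H,S,V=[hsv[...,i].astype(int) for i in range(3)]
W=world(im)
for n,u,v in(("fob",470,252),("blade",487,262),("cover",350,245),("dia",365,260),("well",275,252),("wood",325,225),("counter",430,240)):print(n,hsv[v,u],W[v,u].round(3))
def box(a,b,c,d):
    k=np.zeros((480,640),bool);k[b:d,a:c]=1;return k
def rect(m,z,name):
    r=cv2.minAreaRect(onplane(im,hull(m),z).astype(np.float32));print(name,r,m.sum());return r
f=blob(box(455,237,484,267)&(S>140)&(H<20),(470,252));rect(f,.010,"fob")
v,u=np.nonzero(f);fc=onplane(im,[u.mean(),v.mean()],.010)[0];print("fob cen",fc)
b=box(478,250,502,272)&(V>150)&(S<60);v,u=np.nonzero(b);p=onplane(im,np.c_[u,v],.0065);d=p.mean(0)-fc
print("yaw",np.degrees(np.arctan2(d[1],d[0])),len(p),np.linalg.norm(p-fc,axis=1).max())
k=box(325,220,405,305);cv=blob(k&((S<60)&(V>120)|(H>100)&(H<130)&(S>100)),(366,261))
def circ(m,z,n):
    h=onplane(im,hull(m),z).astype(np.float32);print(n,cv2.minEnclosingCircle(h),cv2.fitEllipse(h))
circ(cv,.036,"cover")
circ(blob(box(240,215,310,290)&(V<70),(275,252)),.021,"well")
pl=blob(box(215,195,420,320)&(S>90)&(H<20),(315,230));r=rect(pl,.027,"plinth");print(cv2.boxPoints(r))
E
python3 m.py
```

```text
fob [ 17 191 152] [ 0.523 -0.337  0.01 ]
blade [ 90   4 139] [ 0.501 -0.373  0.013]
cover [110   5 155] [ 0.54  -0.073  0.035]
dia [110 150 136] [ 0.507 -0.105  0.034]
well [15 64 48] [0.529 0.091 0.01 ]
wood [ 12 155 143] [ 0.585 -0.02   0.031]
counter [ 22  22 127] [ 0.552 -0.252 -0.001]
fob ((0.5253473520278931, -0.3364565074443817), (0.032869867980480194, 0.0329866036772728), 15.861384391784668) 225
fob cen [ 0.5255116  -0.33639985]
yaw -117.7932076790645 30 0.05867092729412548
cover ((0.5069305896759033, -0.10478965938091278), 0.06898809224367142) ((0.5069542527198792, -0.10478050261735916), (0.13667605817317963, 0.13732272386550903), 167.23422241210938)
well ((0.5268534421920776, 0.0911627858877182), 0.054516155272722244) ((0.52688068151474, 0.0910639539361), (0.10782171785831451, 0.10817249119281769), 69.0823974609375)
plinth ((0.5155952572822571, 0.0019062310457229614), (0.3596551716327667, 0.1907465159893036), 83.02737426757812) 9445
[[ 0.39909714 -0.16501355]
 [ 0.58843297 -0.18816924]
 [ 0.63209337  0.16882601]
 [ 0.44275755  0.1919817 ]]
```

Request:
send_rows:
  xyz:
    - [0.015, -0.04, 0]
    - [0.015, -0.04, 0]
    - [0.015, -0.04, 0]
    - [0.015, -0.04, 0]
    - [0.015, -0.04, 0]
    - [0.015, -0.04, 0]
    - [0.015, -0.04, 0]
    - [0.015, -0.04, 0]
    - [0.015, -0.04, 0]
    - [0.015, -0.04, 0]
    - [0.015, -0.04, 0]
    - [0.015, -0.04, 0]
  delta_rot:
    - [0, 0, -7.7]
    - [0, 0, -7.7]
    - [0, 0, -7.7]
    - [0, 0, -7.7]
    - [0, 0, -7.7]
    - [0, 0, -7.7]
    - [0, 0, -7.7]
    - [0, 0, 0]
    - [0, 0, 0]
    - [0, 0, 0]
    - [0, 0, 0]
    - [0, 0, 0]
  gripper: 0.052
  force: 25

```text
clock: 1.3
position: [0.3776, 0.0584, 0.2081]
ee_rot: [0.0, 0.602, 0.799, 0.0]
contact_force: [0.6, 0.4, -0.6]
width: 0.0527
gripper_force: 0.0
```

Request:
send_rows:
  xyz:
    - [0.015, -0.04, -0.01]
    - [0.015, -0.04, -0.01]
    - [0.015, -0.04, -0.01]
    - [0.015, -0.04, -0.01]
    - [0.015, -0.04, -0.01]
    - [0.015, -0.04, -0.01]
    - [0.015, -0.04, -0.01]
    - [0.015, -0.04, -0.01]
    - [0.015, -0.04, -0.01]
    - [0.012, -0.036, -0.01]
    - [0, 0, 0]
    - [0, 0, 0]
  delta_rot:
    - [0, 0, 0]
    - [0, 0, 0]
    - [0, 0, 0]
    - [0, 0, 0]
    - [0, 0, 0]
    - [0, 0, 0]
    - [0, 0, 0]
    - [0, 0, 0]
    - [0, 0, 0]
    - [0, 0, 0]
    - [0, 0, 0]
    - [0, 0, 0]

```text
clock: 2.5
position: [0.524, -0.3361, 0.1069]
ee_rot: [-0.001, 0.602, 0.798, 0.0]
contact_force: [0.7, -0.5, -0.3]
width: 0.0519
gripper_force: 0.0
```

```bash
python3 - <<'E'
from h import *
from scipy.spatial.transform import Rotation as R
s=readout.get_state();print(s["clock"],s["position"],s["width"]);m=R.from_quat(np.roll(s["ee_rot"],-1)).as_matrix();print(m)
im=save("wrist","pics/w1.png");h=cv2.cvtColor(im["color"],cv2.COLOR_RGB2HSV);print(im["camera_from_world"])
W=world(im)
d=np.hypot(W[...,0]-.5255,W[...,1]+.3365);f=(d<.035)&(h[...,1]>140)&(h[...,0]<20)
f=f.astype(np.uint8)
r=cv2.minAreaRect(onplane(im,hull(f),.010).astype(np.float32));print(r,np.median(W[f>0][:,2]))
E
```

```text
2.5 [ 0.52395376 -0.33612215  0.10688914] 0.05190492947713819
[[-0.27428445  0.96164655 -0.00198856]
 [ 0.96164511  0.27428845  0.00213075]
 [ 0.00259447 -0.00132785 -0.99999575]]
[[ 9.61533468e-01  2.74687580e-01 -3.51257327e-04 -4.11326325e-01]
 [-2.63032613e-01  9.20365652e-01 -2.89380219e-01  4.54702396e-01]
 [-7.91658669e-02  2.78341157e-01  9.57214169e-01 -1.47011989e-01]
 [ 0.00000000e+00  0.00000000e+00  0.00000000e+00  1.00000000e+00]]
((0.5263331532478333, -0.33557575941085815), (0.03354448080062866, 0.03422854095697403), 15.947839736938477) 0.009301648613905478
```

View pics/w1.png

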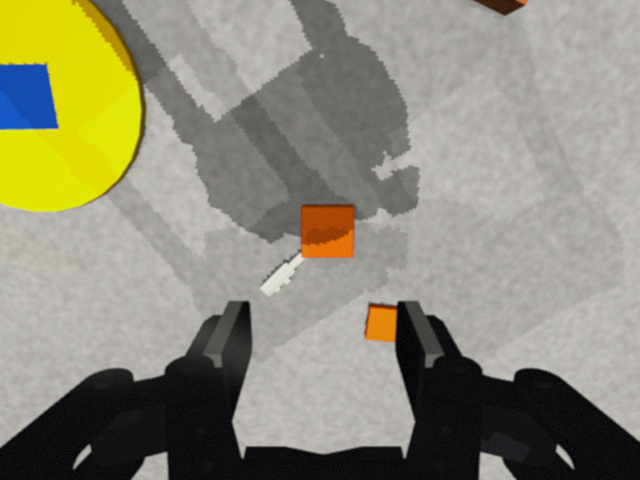

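The wrist view shows the large orange fob at (327,231), square to the fingers, with its blade to the lower left. The small decoy at (385,322) is about 60 mm off to the side, clear of the fingers.

Request:
send_rows:
  xyz:
    - [0.002, 0, -0.02]
    - [0, 0, -0.02]
    - [0, 0, -0.02]
    - [0, 0, -0.02]
    - [0, 0, -0.012]
    - [0, 0, -0.008]
    - [0, 0, -0.005]
    - [0, 0, 0]
    - [0, 0, 0]
  delta_rot:
    - [0, 0, 0]
    - [0, 0, 0]
    - [0, 0, 0]
    - [0, 0, 0]
    - [0, 0, 0]
    - [0, 0, 0]
    - [0, 0, 0]
    - [0, 0, 0]
    - [0, 0, 0]

```text
clock: 3.45
position: [0.5271, -0.3363, 0.0039]
ee_rot: [0.001, 0.602, 0.799, 0.0]
contact_force: [0.1, 0.5, 0.0]
width: 0.0519
gripper_force: 0.0
```

Request:
send_rows:
  xyz:
    - [0, 0, 0]
    - [0, 0, 0]
    - [0, 0, 0]
    - [0, 0, 0]
    - [0, 0, 0]
    - [0, 0, 0]
    - [0, 0, 0]
    - [0, 0, 0]
  delta_rot:
    - [0, 0, 0]
    - [0, 0, 0]
    - [0, 0, 0]
    - [0, 0, 0]
    - [0, 0, 0]
    - [0, 0, 0]
    - [0, 0, 0]
    - [0, 0, 0]
  gripper: 0.02
  force: 30

```text
clock: 4.25
position: [0.5266, -0.336, 0.0032]
ee_rot: [0.0, 0.602, 0.799, 0.0]
contact_force: [-0.2, 0.2, -0.1]
width: 0.0198
gripper_force: 0.0
```

Request:
send_rows:
  xyz:
    - [0, 0, 0.01]
    - [0, 0, 0.02]
    - [0, 0, 0.03]
    - [0, 0, 0.03]
    - [0, 0, 0.03]
    - [0, 0, 0]
  delta_rot:
    - [0, 0, 0]
    - [0, 0, 0]
    - [0, 0, 0]
    - [0, 0, 0]
    - [0, 0, 0]
    - [0, 0, 0]

```text
clock: 4.85
position: [0.5294, -0.3381, 0.129]
ee_rot: [0.005, 0.602, 0.799, -0.0]
contact_force: [1.3, 0.1, -0.1]
width: 0.0202
gripper_force: 0.0
```

```bash
python3 - <<'E'
from h import *
s=readout.get_state();print(s["clock"],s["position"],s["width"])
im=save("wrist","pics/w2.png")
E
```

```text
4.85 [ 0.52939002 -0.33814664  0.12902757] 0.020160225508224668
```

View pics/w2.png

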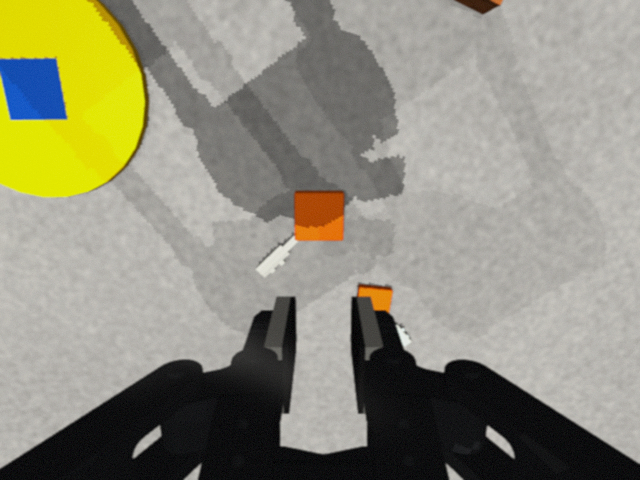

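The fingers passed over the fob, which is still on the counter at (320,215), undisturbed. I'll measure the real finger-tip height from the wrist depth.

```bash
python3 - <<'E'
from h import *
for f,tz,c in(("w1",.1069,(.52395,-.3361)),("w2",.129,(.5294,-.33815))):
    im=dict(np.load(f"pics/{f}.npz"));W=world(im);d=np.hypot(W[...,0]-c[0],W[...,1]-c[1])
    m=(W[...,2]>.06)&(d<.06)&(im["depth"]>0);m=cv2.erode(m.astype(np.uint8),np.ones((3,3)))>0
    print(f,np.percentile(W[m][:,2],[0,1,3,10])-tz)
    if f=="w2":
        h=cv2.cvtColor(im["color"],cv2.COLOR_RGB2HSV);dd=np.hypot(W[...,0]-.526,W[...,1]+.336)
        g=(dd<.035)&(h[...,1]>140)&(h[...,0]<20);print(cv2.minAreaRect(onplane(im,hull(g),.010).astype(np.float32)))
E
```

```text
w1 [0.02696189 0.03402937 0.04084757 0.05882437]
w2 [0.02558802 0.03315389 0.04187329 0.063318  ]
((0.5263000130653381, -0.33567628264427185), (0.03345223888754845, 0.03433242812752724), 15.950299263000488)
```

```bash
python3 - <<'E'
from h import *
for f,tz,us in(("w1",.1069,(240,246,405)),("w2",.129,(280,288,358,365))):
    im=dict(np.load(f"pics/{f}.npz"));W=world(im)
    for u in us:
        print(f,u,[(v,(W[v,u,2]-tz).round(4),im["depth"][v,u].round(3)) for v in range(296,325,3)])
E
```

```text
w1 240 [(296, np.float64(-0.1082), np.float32(0.298)), (299, np.float64(-0.1067), np.float32(0.297)), (302, np.float64(0.1653), np.float32(0.0)), (305, np.float64(0.0334), np.float32(0.145)), (308, np.float64(0.0348), np.float32(0.143)), (311, np.float64(0.0385), np.float32(0.14)), (314, np.float64(0.04), np.float32(0.138)), (317, np.float64(0.042), np.float32(0.136)), (320, np.float64(0.0447), np.float32(0.134)), (323, np.float64(0.0451), np.float32(0.133))]
w1 246 [(296, np.float64(-0.1082), np.float32(0.298)), (299, np.float64(-0.1081), np.float32(0.298)), (302, np.float64(0.0311), np.float32(0.147)), (305, np.float64(0.0328), np.float32(0.145)), (308, np.float64(0.034), np.float32(0.144)), (311, np.float64(0.0338), np.float32(0.145)), (314, np.float64(0.0339), np.float32(0.145)), (317, np.float64(0.034), np.float32(0.145)), (320, np.float64(0.0343), np.float32(0.145)), (323, np.float64(0.0355), np.float32(0.144))]
w1 405 [(296, np.float64(-0.1069), np.float32(0.296)), (299, np.float64(-0.1082), np.float32(0.298)), (302, np.float64(0.0318), np.float32(0.146)), (305, np.float64(0.0
[... 1464 characters left out ...]
2)), (311, np.float64(0.0372), np.float32(0.141)), (314, np.float64(0.0396), np.float32(0.139)), (317, np.float64(0.0422), np.float32(0.136)), (320, np.float64(0.0443), np.float32(0.134)), (323, np.float64(0.0456), np.float32(0.133))]
w2 365 [(296, np.float64(0.0259), np.float32(0.152)), (299, np.float64(0.0279), np.float32(0.15)), (302, np.float64(0.0317), np.float32(0.146)), (305, np.float64(0.0331), np.float32(0.145)), (308, np.float64(0.036), np.float32(0.142)), (311, np.float64(0.0373), np.float32(0.141)), (314, np.float64(0.0407), np.float32(0.137)), (317, np.float64(0.0415), np.float32(0.137)), (320, np.float64(0.0451), np.float32(0.133)), (323, np.float64(0.0463), np.float32(0.132))]
```

```bash
python3 - <<'E'
from h import *
from scipy.spatial.transform import Rotation as R
for f,t,q,px in(("w1",[.52395,-.33612,.10689],[-.001,.602,.798,0],[(246,303),(405,303)]),("w2",[.5294,-.33815,.129],[.005,.602,.799,0],[(280,297),(290,298),(356,298),(365,297),(300,215),(340,215)])):
    im=dict(np.load(f"pics/{f}.npz"));W=world(im);m=R.from_quat(np.roll(q,-1)).as_matrix()
    for u,v in px: print(f,u,v,((W[v,u]-t)@m).round(4))
E
```

```text
w1 246 303 [ 0.0111 -0.0264 -0.0314]
w1 405 303 [ 0.0115  0.0276 -0.0324]
w2 280 297 [ 0.0115 -0.0152 -0.0274]
w2 290 298 [ 0.0118 -0.0116 -0.0289]
w2 356 298 [ 0.0114  0.0113 -0.0279]
w2 365 297 [ 0.0119  0.0144 -0.0282]
w2 300 215 [ 0.0045 -0.0157  0.1202]
w2 340 215 [0.0045 0.0116 0.1204]
```

The depth points on both finger tips agree: the real tips sit about 25–30 mm short of the stated TCP. I'll descend further in stages and watch the force.

Request:
send_rows:
  xyz:
    - [0, 0, -0.03]
    - [0, 0, -0.03]
    - [0, 0, -0.03]
    - [0, 0, -0.025]
    - [0, 0, -0.015]
    - [0, 0, -0.01]
    - [0, 0, 0]
    - [0, 0, 0]
  delta_rot:
    - [0, 0, 0]
    - [0, 0, 0]
    - [0, 0, 0]
    - [0, 0, 0]
    - [0, 0, 0]
    - [0, 0, 0]
    - [0, 0, 0]
    - [0, 0, 0]
  gripper: 0.048

```text
clock: 5.7
position: [0.5268, -0.3361, -0.0167]
ee_rot: [0.0, 0.602, 0.799, 0.0]
contact_force: [-0.1, -0.5, -0.3]
width: 0.0481
gripper_force: 0.0
```

Request:
send_rows:
  xyz:
    - [0, 0, -0.005]
    - [0, 0, -0.004]
    - [0, 0, -0.003]
    - [0, 0, 0]
    - [0, 0, 0]
  delta_rot:
    - [0, 0, 0]
    - [0, 0, 0]
    - [0, 0, 0]
    - [0, 0, 0]
    - [0, 0, 0]

```text
clock: 6.2
position: [0.5271, -0.3364, -0.0258]
ee_rot: [0.001, 0.602, 0.799, -0.0]
contact_force: [-3.0, 2.2, 14.9]
width: 0.048
gripper_force: 7.5
```

Contact with the counter at z ≈ -0.026 confirms a ~26 mm offset. I'll raise slightly and close.

Request:
send_rows:
  xyz:
    - [0, 0, 0.004]
    - [0, 0, 0.001]
    - [0, 0, 0]
    - [0, 0, 0]
    - [0, 0, 0]
    - [0, 0, 0]
    - [0, 0, 0]
    - [0, 0, 0]
  delta_rot:
    - [0, 0, 0]
    - [0, 0, 0]
    - [0, 0, 0]
    - [0, 0, 0]
    - [0, 0, 0]
    - [0, 0, 0]
    - [0, 0, 0]
    - [0, 0, 0]
  gripper: 0.02
  force: 30

```text
clock: 7.0
position: [0.527, -0.3363, -0.023]
ee_rot: [0.001, 0.602, 0.799, 0.0]
contact_force: [-0.9, 0.9, 7.1]
width: 0.0329
gripper_force: 34.8
```

Request:
send_rows:
  xyz:
    - [0, 0, 0.02]
    - [0, 0, 0.04]
    - [0, 0, 0.04]
    - [0, 0.02, 0.01]
    - [0, 0.04, 0]
    - [0, 0.045, 0]
    - [0, 0.045, 0]
    - [0.001, 0.045, 0]
    - [0.002, 0.045, 0]
    - [0.002, 0.045, 0]
    - [0, 0.045, 0]
    - [0, 0.045, 0]
  delta_rot:
    - [0, 0, 0]
    - [0, 0, 0]
    - [0, 0, 0]
    - [0, 0, 0]
    - [0, 0, 0]
    - [0, 0, 0]
    - [0, 0, 0]
    - [0, 0, 0]
    - [0, 0, 0]
    - [0, 0, 0]
    - [0, 0, 0]
    - [0, 0, 0]

```text
clock: 8.2
position: [0.5302, 0.0413, 0.0851]
ee_rot: [-0.001, 0.602, 0.799, -0.0]
contact_force: [0.3, -0.2, -0.5]
width: 0.0334
gripper_force: 34.0
```

Request:
send_rows:
  xyz:
    - [0, 0.04, 0]
    - [0, 0.0215, 0]
    - [0, 0, 0]
    - [0, 0, 0]
  delta_rot:
    - [0, 0, 0]
    - [0, 0, 0]
    - [0, 0, 0]
    - [0, 0, 0]

```text
clock: 8.6
position: [0.5306, 0.1008, 0.0853]
ee_rot: [-0.001, 0.601, 0.799, -0.001]
contact_force: [0.0, -0.6, -0.7]
width: 0.0328
gripper_force: 34.0
```

```bash
python3 - <<'E'
from h import *
s=readout.get_state();print(s["clock"],s["position"],s["width"],s["gripper_force"])
im=save("wrist","pics/w3.png");save("top","pics/top3.png")
W=world(im);h=cv2.cvtColor(im["color"],cv2.COLOR_RGB2HSV)
d=np.hypot(W[...,0]-s["position"][0],W[...,1]-s["position"][1]);g=(d<.05)&(h[...,1]>140)&(h[...,0]<20)&(W[...,2]>.05)
if g.sum()>50: print(g.sum(),W[g].mean(0),np.percentile(W[g][:,2],[5,95]),cv2.minAreaRect(W[g][:,:2].astype(np.float32)))
E
```

```text
8.6 [0.53055879 0.10083532 0.08532246] 0.032792559001500424 34.0161269903183
11954 [0.52597403 0.10320445 0.12443785] [0.1143653  0.15633511] ((0.5214014053344727, 0.09840759634971619), (0.08007414638996124, 0.03644818067550659), 15.964771270751953)
```

View pics/w3.png

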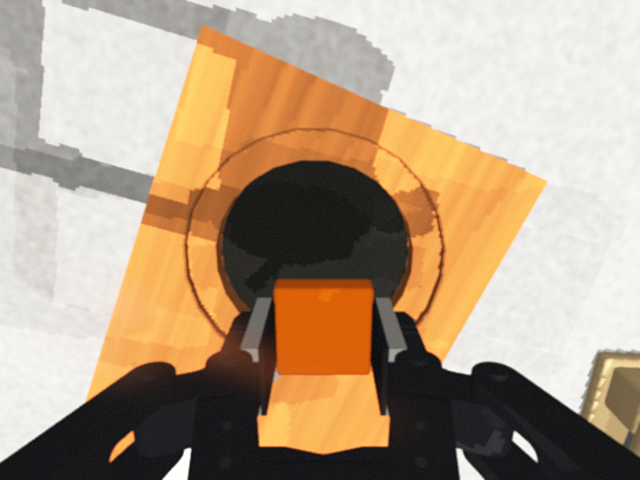

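The key is gripped, fob at (323,327), held above the well centred at (315,245); the blade is hidden behind the left finger. Lowering it now.

Request:
send_rows:
  xyz:
    - [0.001, 0, -0.025]
    - [0, 0, -0.025]
    - [0, 0, -0.02]
    - [0, 0, -0.012]
    - [0, 0, -0.008]
    - [0, 0, -0.005]
    - [0, 0, 0]
    - [0, 0, 0]
  delta_rot:
    - [0, 0, 0]
    - [0, 0, 0]
    - [0, 0, 0]
    - [0, 0, 0]
    - [0, 0, 0]
    - [0, 0, 0]
    - [0, 0, 0]
    - [0, 0, 0]

```text
clock: 9.5
position: [0.5333, 0.1005, -0.0082]
ee_rot: [0.001, 0.602, 0.799, 0.0]
contact_force: [0.1, 0.6, -1.0]
width: 0.0329
gripper_force: 34.0
```

Request:
send_rows:
  xyz:
    - [0, 0, -0.003]
    - [0, 0, -0.002]
    - [0, 0, 0]
    - [0, 0, 0]
  delta_rot:
    - [0, 0, 0]
    - [0, 0, 0]
    - [0, 0, 0]
    - [0, 0, 0]

```text
clock: 9.9
position: [0.5326, 0.1006, -0.0137]
ee_rot: [0.0, 0.602, 0.799, 0.0]
contact_force: [-0.7, -0.2, -0.1]
width: 0.0331
gripper_force: 34.0
```

Request:
send_rows:
  xyz:
    - [0, 0, 0]
    - [0, 0, 0]
    - [0, 0, 0]
    - [0, 0, 0]
    - [0, 0, 0]
  delta_rot:
    - [0, 0, 0]
    - [0, 0, 0]
    - [0, 0, 0]
    - [0, 0, 0]
    - [0, 0, 0]
  gripper: 0.044

```text
clock: 10.4
position: [0.5327, 0.1005, -0.0137]
ee_rot: [0.0, 0.602, 0.799, 0.0]
contact_force: [-0.3, -0.5, 0.4]
width: 0.0438
gripper_force: 0.0
```

Request:
send_rows:
  xyz:
    - [0, 0, 0.01]
    - [0, 0, 0.02]
    - [0, 0, 0.03]
    - [0, 0, 0.03]
    - [-0.005, -0.02, 0.01]
    - [-0.005, -0.04, 0]
    - [-0.005, -0.045, 0]
    - [-0.005, -0.045, 0]
    - [-0.005, -0.045, 0]
    - [-0.005, -0.045, 0]
    - [-0.005, -0.045, 0]
    - [-0.005, -0.04, 0]
  delta_rot:
    - [0, 0, 0]
    - [0, 0, 0]
    - [0, 0, 0]
    - [0, 0, 0]
    - [0, 0, 0]
    - [0, 0, 0]
    - [0, 0, 0]
    - [0, 0, 0]
    - [0, 0, 0]
    - [0, 0, 0]
    - [0, 0, 0]
    - [0, 0, 0]

```text
clock: 11.6
position: [0.4924, -0.2268, 0.0872]
ee_rot: [0.001, 0.602, 0.798, 0.0]
contact_force: [0.6, 0.3, -0.3]
width: 0.0441
gripper_force: 0.0
```

```bash
python3 - <<'E'
from h import *
s=readout.get_state();print(s["clock"],s["position"],s["qpos"])
im=save("top","pics/top4.png")
cv2.imwrite("pics/top4c.png",cv2.resize(im["color"][190:330,210:420,::-1],None,fx=3.5,fy=3.5,interpolation=2))
h=cv2.cvtColor(im["color"],cv2.COLOR_RGB2HSV);W=world(im)
m=np.zeros((480,640),bool);m[230:275,252:300]=1;g=m&(h[...,1]>170)&(h[...,0]<25)&(W[...,2]<.024)
print(g.sum(),np.median(W[g],0),cv2.minAreaRect(onplane(im,np.argwhere(g)[:,::-1],.018).astype(np.float32)))
E
```

```text
11.6 [ 0.49239239 -0.22681788  0.08716953] [-5.59997955e-01  3.22772915e-01  1.76077083e+00 -6.41883493e-05
  1.05647651e+00 -8.38576733e-01]
237 [0.53135015 0.09906438 0.01751326] ((0.5315423607826233, 0.09869858622550964), (0.03412613645195961, 0.033998578786849976), 15.23813533782959)
```

View pics/top4c.png

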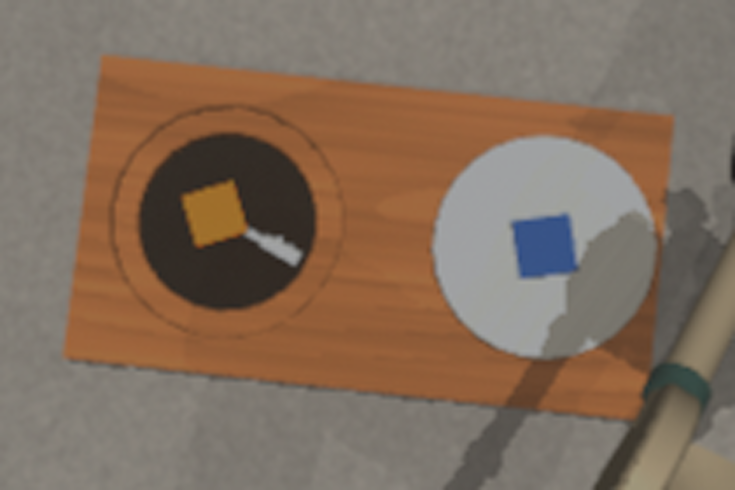

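The top view shows the key flat in the well, fob at (215,213) and blade towards (297,255) in the crop, with the key's middle about 9 mm from the well centre. Next I position behind the cover with two fingers as a cradle, touching the counter to calibrate height.

Request:
send_rows:
  xyz:
    - [0.004, 0.02, 0]
    - [0, 0, -0.02]
    - [0, 0, -0.03]
    - [0, 0, -0.03]
    - [0, 0, -0.015]
    - [0, 0, -0.01]
    - [0, 0, 0]
    - [0, 0, 0]
  delta_rot:
    - [0, 0, -7.3]
    - [0, 0, -7.3]
    - [0, 0, -7.3]
    - [0, 0, 0]
    - [0, 0, 0]
    - [0, 0, 0]
    - [0, 0, 0]
    - [0, 0, 0]
  gripper: 0.06

```text
clock: 12.45
position: [0.4973, -0.2047, -0.018]
ee_rot: [0.001, 0.743, 0.67, 0.0]
contact_force: [-0.3, -0.6, -0.8]
width: 0.0603
gripper_force: 0.0
```

Request:
send_rows:
  xyz:
    - [0, 0, -0.002]
    - [0, 0, -0.002]
    - [0, 0, 0]
  delta_rot:
    - [0, 0, 0]
    - [0, 0, 0]
    - [0, 0, 0]

```text
clock: 12.75
position: [0.4968, -0.2046, -0.0224]
ee_rot: [0.0, 0.743, 0.67, 0.0]
contact_force: [0.1, -0.6, -0.3]
width: 0.06
gripper_force: 0.0
```

Request:
send_rows:
  xyz:
    - [0, 0, -0.002]
    - [0, 0, -0.002]
    - [0, 0, 0]
  delta_rot:
    - [0, 0, 0]
    - [0, 0, 0]
    - [0, 0, 0]

```text
clock: 13.05
position: [0.4964, -0.2043, -0.0271]
ee_rot: [-0.0, 0.743, 0.67, -0.0]
contact_force: [0.7, 0.2, 0.6]
width: 0.0602
gripper_force: 0.0
```

Request:
send_rows:
  xyz:
    - [0, 0, -0.002]
    - [0, 0, 0]
  delta_rot:
    - [0, 0, 0]
    - [0, 0, 0]

```text
clock: 13.25
position: [0.4967, -0.2045, -0.0282]
ee_rot: [0.0, 0.743, 0.67, 0.0]
contact_force: [-0.7, 0.1, 5.7]
width: 0.0604
gripper_force: 2.8
```

Request:
send_rows:
  xyz:
    - [0, 0, 0.015]
    - [0, 0, 0.0145]
    - [0, 0, 0]
    - [0.001, 0.01, 0]
    - [0.001, 0.01, 0]
    - [0.0005, 0.005, 0]
    - [0.0005, 0.005, 0]
    - [0.001, 0.01, 0]
    - [0.001, 0.01, 0]
    - [0.001, 0.01, 0]
    - [0.001, 0.01, 0]
    - [0, 0, 0]
  delta_rot:
    - [0, 0, 0]
    - [0, 0, 0]
    - [0, 0, 0]
    - [0, 0, 0]
    - [0, 0, 0]
    - [0, 0, 0]
    - [0, 0, 0]
    - [0, 0, 0]
    - [0, 0, 0]
    - [0, 0, 0]
    - [0, 0, 0]
    - [0, 0, 0]

```text
clock: 14.45
position: [0.5034, -0.1326, 0.0007]
ee_rot: [-0.001, 0.742, 0.67, 0.0]
contact_force: [-0.0, 0.2, 0.3]
width: 0.0604
gripper_force: 0.0
```

```bash
cat > c.py <<'E'
from h import *
import sys
s=readout.get_state();print(s["clock"],s["position"],s["contact_force"])
im=save("scene",f"pics/{sys.argv[1]}.png");save("top",f"pics/{sys.argv[1]}t.png")
E
python3 c.py s5
```

```text
14.45 [ 0.5033658  -0.13260793  0.00073409] [-0.03863795  0.18686611  0.27927922]
```

View pics/s5.png

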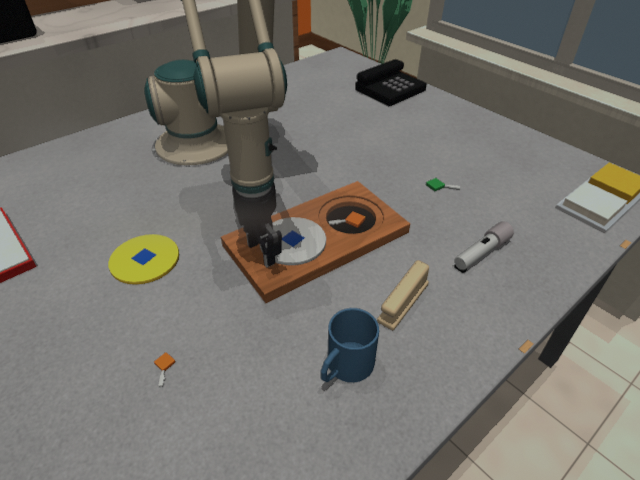

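The scene view shows the cover moving flat with its diamond at (292,239), and the key lying in the well at (350,220).

Request:
send_rows:
  xyz:
    - [0.001, 0.01, 0]
    - [0.001, 0.01, 0]
    - [0.001, 0.01, 0]
    - [0.001, 0.01, 0]
    - [0.001, 0.01, 0]
    - [0.001, 0.01, 0]
    - [0.001, 0.01, 0]
    - [0.001, 0.01, 0]
    - [0.001, 0.01, 0]
    - [0.001, 0.01, 0]
    - [0.001, 0.01, 0]
    - [0, 0, 0]
  delta_rot:
    - [0, 0, 0]
    - [0, 0, 0]
    - [0, 0, 0]
    - [0, 0, 0]
    - [0, 0, 0]
    - [0, 0, 0]
    - [0, 0, 0]
    - [0, 0, 0]
    - [0, 0, 0]
    - [0, 0, 0]
    - [0, 0, 0]
    - [0, 0, 0]

```text
clock: 15.75
position: [0.5144, -0.0225, 0.0006]
ee_rot: [-0.001, 0.742, 0.67, 0.0]
contact_force: [0.7, -0.8, -0.2]
width: 0.0599
gripper_force: 0.0
```

```bash
cat >> c.py <<'E'
def dia(im,r):
    h=cv2.cvtColor(im["color"],cv2.COLOR_RGB2HSV);w=onplane(im,np.argwhere(np.ones((480,640)))[:,::-1],.036).reshape(480,640,2)
    m=(h[...,0]>105)&(h[...,0]<130)&(h[...,1]>150)&(abs(w[...,0]-.515)<.04)&(abs(w[...,1])<.16)
    m=blob(m,np.argwhere(m)[:,::-1].mean(0));W=world(im)
    H=w[m].astype(np.float32);c=cv2.minAreaRect(H);print(r,m.sum(),c,"z",np.median(W[m][:,2]))
for n in("scene0",sys.argv[1],"top0",sys.argv[1]+"t"):
    try: dia(dict(np.load(f"pics/{n}.npz")),n)
    except Exception as e: print(n,e)
E
python3 c.py s6
```

```text
15.75 [ 0.51435234 -0.02252255  0.00056335] [ 0.7142431  -0.81229955 -0.18771417]
scene0 186 ((0.505530834197998, -0.1033787876367569), (0.032774146646261215, 0.033120810985565186), 7.672522068023682) z 0.03820831064944136
s6 min() iterable argument is empty
top0 min() iterable argument is empty
s6t min() iterable argument is emptyc.py:8: RuntimeWarning: Mean of empty slice.
  m=blob(m,np.argwhere(m)[:,::-1].mean(0));W=world(im)
  ret = um.true_divide(
```

```bash
sed -i 's/\[...,1\]>150/[...,1]>90/' c.py; python3 c.py s6b; python3 - <<'E'
import cv2,numpy as np
a=cv2.imread("pics/s6b.png")[170:300,200:430];b=cv2.imread("pics/s6bt.png")[180:320,210:430]
cv2.imwrite("pics/s6c.png",np.vstack([cv2.resize(a,(500,283)),cv2.resize(b,(500,318))])[:600])
E
```

```text
15.85 [ 5.14230750e-01 -2.34888561e-02  4.74633499e-04] [ 1.04557979 -0.20450255 -0.29713336]
scene0 213 ((0.5054062008857727, -0.10342147201299667), (0.03542947769165039, 0.034674063324928284), 6.894357681274414) z 0.03819740784330827
s6b 144 ((0.5204717516899109, 0.051257699728012085), (0.03476584702730179, 0.03437997028231621), 7.200656414031982) z 0.0381118646084167
top0 259 ((0.5072569847106934, -0.10509072244167328), (0.03438408672809601, 0.03448542580008507), 7.329409122467041) z 0.035941857076315475
s6bt min() iterable argument is empty
```

View pics/s6c.png

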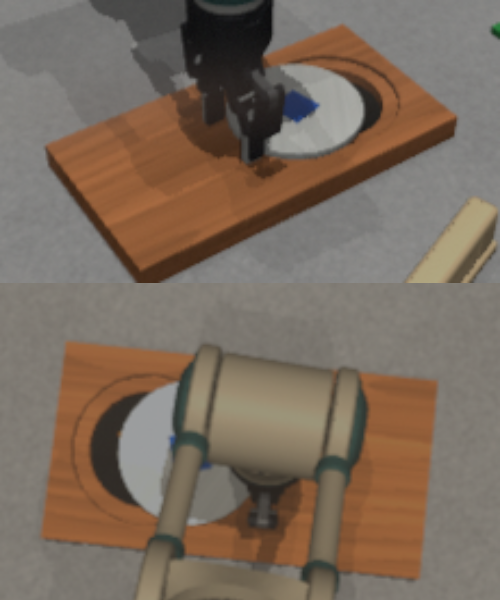

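The cover is flat with its leading edge over the recess; about 41 mm remain, and the direction is right. Slowing down.

Request:
send_rows:
  xyz:
    - [0.001, 0.006, 0]
    - [0.0005, 0.006, 0]
    - [0.0005, 0.006, 0]
    - [0.0005, 0.005, 0]
    - [0.0005, 0.005, 0]
    - [0.0005, 0.004, 0]
    - [0.0003, 0.003, 0]
    - [0.0003, 0.003, 0]
    - [0, 0, 0]
    - [0, 0, 0]
  delta_rot:
    - [0, 0, 0]
    - [0, 0, 0]
    - [0, 0, 0]
    - [0, 0, 0]
    - [0, 0, 0]
    - [0, 0, 0]
    - [0, 0, 0]
    - [0, 0, 0]
    - [0, 0, 0]
    - [0, 0, 0]

```text
clock: 16.95
position: [0.5186, 0.0141, 0.0006]
ee_rot: [-0.0, 0.743, 0.67, 0.0]
contact_force: [0.1, 0.2, 0.0]
width: 0.0601
gripper_force: 0.0
```

```bash
python3 c.py s7 2>&1 | grep -v top0
```

```text
16.95 [0.518581   0.01407412 0.00057755] [0.12034753 0.21297072 0.01579148]
scene0 213 ((0.5054062008857727, -0.10342147201299667), (0.03542947769165039, 0.034674063324928284), 6.894357681274414) z 0.03819740784330827
s7 113 ((0.5276065468788147, 0.0852334052324295), (0.03397076949477196, 0.03312484174966812), 9.897507667541504) z 0.0351190161590319
s7t min() iterable argument is empty
```

Request:
send_rows:
  xyz:
    - [0.0001, 0.001, 0]
    - [0.0001, 0.001, 0]
    - [0.0001, 0.001, 0]
    - [0, 0, 0]
    - [0, 0, 0]
  delta_rot:
    - [0, 0, 0]
    - [0, 0, 0]
    - [0, 0, 0]
    - [0, 0, 0]
    - [0, 0, 0]

```text
clock: 17.55
position: [0.5189, 0.0167, 0.0007]
ee_rot: [-0.0, 0.743, 0.67, 0.0]
contact_force: [0.3, -0.9, -0.5]
width: 0.06
gripper_force: 0.2
```

```bash
python3 c.py s8 2>&1 | grep "s8 "; python3 - <<'E'
import cv2,numpy as np
cv2.imwrite("pics/s8c.png",cv2.resize(cv2.imread("pics/s8.png")[170:300,220:430],None,fx=3.5,fy=3.5,interpolation=2))
from h import *
im=dict(np.load("pics/s8.npz"));W=world(im);h=cv2.cvtColor(im["color"],cv2.COLOR_RGB2HSV)
m=(h[...,1]<50)&(h[...,2]>110)&(np.hypot(W[...,0]-.527,W[...,1]-.091)<.06)&(abs(W[...,2]-.033)<.012);p=W[m]
c=np.linalg.lstsq(np.c_[p[:,:2]-[.527,.091],np.ones(len(p))],p[:,2],rcond=None)[0];print(m.sum(),c)
E
```

```text
s8 113 ((0.5288906693458557, 0.08683767914772034), (0.033625006675720215, 0.03323034569621086), 9.862316131591797) z 0.03426343086434347
747 [-0.01414941 -0.03118066  0.03416132]
```

View pics/s8c.png

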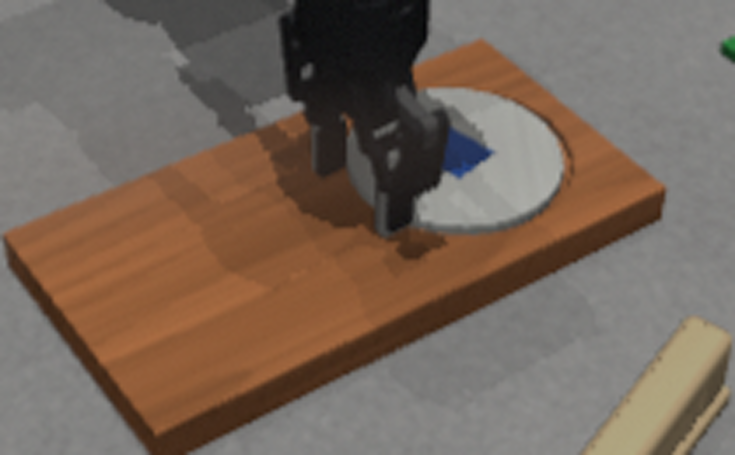

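The leading edge has dipped into the recess while the rear still rides the rim (slope about 0.03). A few more millimetres are needed.

Request:
send_rows:
  xyz:
    - [0.0001, 0.001, 0]
    - [0.0001, 0.001, 0]
    - [0.0001, 0.001, 0]
    - [0, 0, 0]
    - [0, 0, 0]
  delta_rot:
    - [0, 0, 0]
    - [0, 0, 0]
    - [0, 0, 0]
    - [0, 0, 0]
    - [0, 0, 0]

```text
clock: 18.15
position: [0.5193, 0.0196, 0.0007]
ee_rot: [0.0, 0.743, 0.67, 0.0]
contact_force: [-0.1, 0.1, 0.0]
width: 0.06
gripper_force: 0.0
```

```bash
cat > t.py <<'E'
import sys
from h import *
s=readout.get_state();print(s["clock"],s["position"],s["contact_force"],s["gripper_force"])
im=save("scene",f"pics/{sys.argv[1]}.png");W=world(im);h=cv2.cvtColor(im["color"],cv2.COLOR_RGB2HSV)
m=(h[...,1]<50)&(h[...,2]>110)&(np.hypot(W[...,0]-.527,W[...,1]-.091)<.06)&(abs(W[...,2]-.033)<.012);p=W[m]
print(m.sum(),np.linalg.lstsq(np.c_[p[:,:2]-[.527,.091],np.ones(len(p))],p[:,2],rcond=None)[0])
E
python3 t.py s9
```

```text
18.15 [0.5193472  0.01961044 0.00074277] [-0.13465241  0.13527802  0.01656128] 0.0
732 [-0.0029633  -0.00143331  0.03209831]
```

The cover is level and about 6 mm lower, so it has dropped. Retracting and checking.

Request:
send_rows:
  xyz:
    - [-0.001, -0.008, 0]
    - [-0.001, -0.015, 0.005]
    - [0, -0.02, 0.03]
    - [0, -0.02, 0.04]
    - [0, -0.03, 0.04]
    - [-0.01, -0.04, 0.02]
    - [-0.02, -0.04, 0]
    - [-0.02, -0.04, 0]
    - [-0.02, -0.04, 0]
    - [-0.02, -0.04, 0]
    - [0, 0, 0]
    - [0, 0, 0]
  delta_rot:
    - [0, 0, 0]
    - [0, 0, 0]
    - [0, 0, 0]
    - [0, 0, 0]
    - [0, 0, 0]
    - [0, 0, 0]
    - [0, 0, 0]
    - [0, 0, 0]
    - [0, 0, 0]
    - [0, 0, 0]
    - [0, 0, 0]
    - [0, 0, 0]

```text
clock: 19.4
position: [0.4262, -0.275, 0.1359]
ee_rot: [0.0, 0.744, 0.668, 0.0]
contact_force: [-0.1, 0.6, 0.3]
width: 0.0599
gripper_force: 0.0
```

```bash
python3 t.py s10; python3 - <<'E'
from h import *
im=save("top","pics/t10.png");hsv=cv2.cvtColor(im["color"],cv2.COLOR_RGB2HSV);S,V=hsv[...,1],hsv[...,2]
k=np.zeros((480,640),bool);k[210:295,232:318]=1
m=blob(k&((S<60)&(V>110)|(hsv[...,0]>100)&(hsv[...,0]<130)&(S>90)),(275,252))
h=onplane(im,hull(m),.030).astype(np.float32);print(cv2.minEnclosingCircle(h),cv2.fitEllipse(h),np.median(world(im)[m][:,2]))
cv2.imwrite("pics/t10c.png",cv2.resize(im["color"][190:330,210:420,::-1],None,fx=3.5,fy=3.5,interpolation=2))
E
```

```text
19.4 [ 0.42622731 -0.27500459  0.13594795] [-0.07383321  0.58677962  0.29724365] 0.0
1305 [-0.001688    0.00161514  0.03200298]
((0.5263301134109497, 0.08780539780855179), 0.06906679272651672) ((0.526172399520874, 0.08807745575904846), (0.1368425488471985, 0.13722367584705353), 92.05268859863281) 0.029463392777807407
```

View pics/t10c.png

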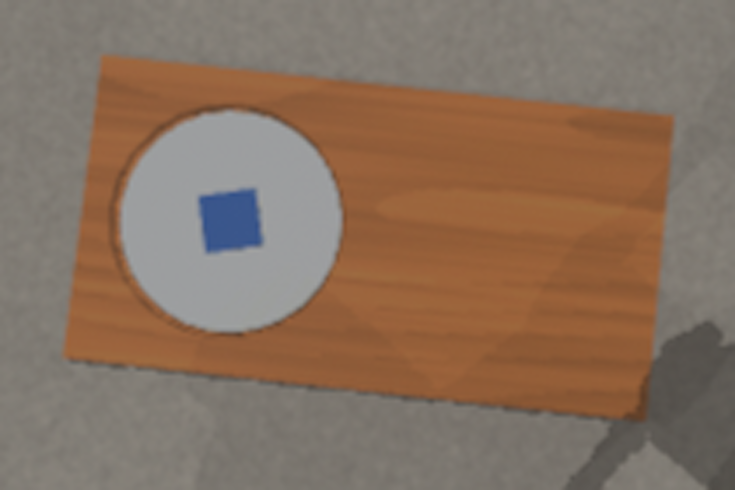

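The final top view shows the cover at (231,220) in the crop, level, inside the recess line, with its top at about 30 mm and within the 3 mm play. Handing in.

```bash
python3 -c "
from rig import order;print(order.sign_off())"
```

```text
the job is handed in; nothing more can be done
None
```

The orange-fob key is lying flat in the well, and the cover has dropped into its recess and sits level over it, about 3 mm off centre by the last top view. I moved none of the bystanders on purpose. The job was handed in at about 19.5 s; the call returned no verdict.

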